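# Load the specimen vial into the cage dock with sprung tongs

## Robot

A 6-joint arm with a two-finger parallel gripper is mounted at the origin on the work surface. World frame = base frame: x ahead of the robot, y to its left, z up, the work surface at z = 0. Lengths are in m, angles in rad, forces in N, time in s.
With the tool pointing down it reaches from about 0.325 to 0.9 m from the base axis. Payload 3.5 kg.
Tool frame: the origin (TCP) lies at the very end of the fingers, on their centre line; the grasp point (between the pads) lies 19 mm behind it; z points along the fingers, y is the direction in which the jaws open and shut (so a half turn about z gives the same grasp; the last joint's range is limited). The gripper opens to 85 mm and grips with 20 to 120 N. Pads are 22 mm wide; open, the fingers measure 114 mm over their backs; the gripper's body (76 mm by 85 mm) begins 54 mm behind the grasp point. The pads swing forward as they close: fully open they stand 13 mm farther back than shut.
Start: joints at [-1.341, 0.276, -0.026, 1.268, 0, 1.467], TCP at [0.204, -0.591, 0.231] pointing down, gripper open.
Joint ranges: [-3.12, 3.12], [-0.85, 1.88], [-1.08, 1.24], [-1.95, 2.15], [-1.57, 1.53], [-3.14, 3.14]. Speed limits (rad/s): [2.57, 2.57, 3.14, 3.14, 3.14, 3.14].

## Interface

Orientations are given as a rotation vector (axis times angle).
In Python, from bench import env gives the robot as it stands.
- The arm moves only by the shell command python3 -m handwheel 'ROWS' [OPENING]. ROWS is JSON, a list of rows, each an object with "xyz": the shift along the tool's x, y, z scaled (see below), a list of three; "twist": the turn, a rotation vector about the tool's x, y, z scaled (see below), a list of three. In form: [{"xyz": [x, y, z], "twist": [ax, ay, az]}, ...]. A call has 1 to 5 rows; each row shifts and turns the commanded pose from where the row before left it, along the tool's axes as they then stand; what a row does not reach is not made up. The controller multiplies each number of a shift by 2.5 cm and each number of a turn by 0.15 rad. A row lasts 1/8 s, in which the tool goes at most 62.5 mm and 10.7 degrees, less where a joint would pass 70% of its speed; a pose out of reach is approached as far as the arm can. A call with a number of a shift or a turn outside -1 to 1 is refused whole. A call with a gripper value outside its range is refused whole. OPENING is the closure, from 0 (fully open) to 1 (shut), set as the call begins (- or left out, the last holds). The fingers move at their own pace and stop on an object; the grip force is fixed at half the most. Time passes only in rows, so rows that do not move let the fingers close. It gives the time, the measured TCP pose, the force and the opening at its end, in the units of the state.
- env.observe(): the state, without advancing time (a new reading comes with each control period).
- env.grab_frame(name): name is "side" or "top"; returns (picture, depth): 400x640x3 uint8, blue, green, red; 400x640 float32, m along the optical axis (not along the pixel's ray), 0 where there is no reading.
- env.camera_model(name): a dict with "fx", "fy", "cx", "cy" (pixels), "rvec" (rotation vector, rad) and "tvec" (3), from world to camera coordinates, as OpenCV has them. Camera axes: x right, y down, z forward; pixel columns grow to the right and rows downward; lengths in m; the calibration is good to about 2 mm. A picture is of the moment at which its call begins. camera_model takes no time and is no camera call.
- env.job_done(): hands the job in, once; it reports no verdict.
Trained networks look in the newest picture that a camera, given by its name, has taken for a name from the list of things; names that differ only in an ending like _2 or _b are one class to them, and where a whole thing is asked for, a point or a joint stands for the part that bears it (a point fixed in the world has none). Each returns a list of dicts, best first, with "p" (0 to 1); they miss things now and then, are a little off and sometimes report something else, mostly with a low value. They report only what shows in the picture. A call takes as long as a camera call. They do not tell look-alikes from the thing itself.
- env.regions_of(camera, label): "mask" (400x640 bool, what is visible of it) and "bbox" ([left, top, right, bottom] in pixels, round what is visible of it).
The state is a dict: "clock": time; "qpos": joint angles; "qvel": joint speeds; "joint_efforts": joint torques, N m; "position": TCP position; "orientation": TCP orientation; "force": force on the tool from outside, world axes, zero at the start; "moment": the same for the moment, N m; "width": finger opening in m.
Only numpy, scipy, OpenCV 4.12 (cv2) and the standard library are available. Lean on these libraries where they do the work, as an engineer would, in place of code of your own. Each camera call takes 0.05 s, during which the arm holds its last target. There are 200 camera calls.

## Task

Take the sprung tongs from their stand, squeeze them shut on the neck of the orange-capped vial and lift it out of the rack. Stand it in the white cup of the blue dock and, with the tongs, press it down until the stiff cup is on its stop, then lean on it there firmly but gently enough not to crack the glass. Let go of the vial and hang the tongs back in their stand; never touch the vial with the fingers, and leave the other vials, the dish and the jar alone.

Things in the scene. Friction and masses are not known exactly. Their poses are not given: they have to be found in the camera images.
- stand: Fixed green tongs stand, 110 x 110 mm foot. Origin: centre of underside. Two posts at its x = +-29 mm carry the tongs' crossbar at z = 62 mm in flared notches open upwards (20 mm wide in y at the bottom, 30 mm at the top; lips up to z = 75 mm). End plates at x = +-41 mm reach z = 74 mm. Open between the posts.
- stand_rest (a point): Where the origin of the tongs belongs when they hang home in the stand (12 mm above the bench, on the stand's axis; up to 5 mm of sideways play). The crossbar lies along the stand's x, either way round.
- tongs: Loose steel tongs, 200 g, upright, jaws down. Origin: centre line, level with the jaws' lower face; z up. Crossbar along x, 70 x 12 x 10 mm, z = 50 to 60 mm. A blade on each side (+y and -y), 22 mm wide in x, z = 0 to 92 mm. Jaws: inward, shallow V, z = 0 to 8 mm, 20 mm wide in x. Open, they pass over a 22 mm cap with 4 mm to spare all round; shut, the blades still clear the cap.
- tongs_grip (a point): Centre between the two grips (blue pads, the blades' tops, z = 62 to 92 mm), 78 mm above the tongs' origin. Take them from above, closing along the tongs' y. 56 mm over the grips when open; 50 to 52 mm carries the tongs with jaws open; 38 mm when shut on a vial neck. Springs push back on each grip with 8 N at 56 mm, 14 N at 38 mm, and reopen the jaws.
- jaw_left (a joint): How far the +y blade of the tongs is squeezed inwards, m: 0 open, 0.009 shut on a vial neck, 0.0097 at most. The other blade moves equally and in parallel.
- rack: Fixed grey rack, 60 x 176 x 22 mm, three vial wells 27 mm wide and 12 mm deep on its y axis at y = -60, 0, 60 mm. Origin: centre of its underside.
- vial: The vial to move: glass, orange cap, about 30 g. Origin: centre of its underside, z up. Body 22 mm across, z = 0 to 34 mm; neck 14 mm across, z = 34 to 50 mm; cap 22 mm across, z = 50 to 62 mm. Stands in one of the three wells, underside 10 mm above the bench. The tongs' jaws go round the neck (tongs' origin at vial z = 36 to 40 mm) and can push down on the shoulder at z = 34 mm.
- vial_white: Vial like the orange one with a white cap: leave alone.
- vial_blue: Vial like the orange one with a blue cap: leave alone.
- dock: Fixed blue dock, 100 x 100 x 50 mm on a 130 mm foot plate. Origin: centre of its underside. The white cup stands in the middle of its top, on its vertical axis, the cup's rim 50 to 74 mm above the bench at the start.
- cup: White cup, slides straight down in the dock. Origin: centre of its underside, z up. 26 mm tall, inner floor at z = 4 mm, bore 25 mm across, mouth flaring to 31 mm. Drags with about 5 N, stays where left. Its stop is 4 to 16 mm below where it starts, at an unknown height each time (found by feel). There, lean on it through the vial with 12 to 20 N for half a second; above 25 N the glass may crack.
- dish: Covered round dish, 90 mm across, 15 mm tall: leave alone. Origin: centre of its underside.
- jar: Jar with green cap, 52 mm across, 75 mm tall: leave alone. Origin: centre of its underside.
There are look-alikes about, which are no part of the job. What is shaped like the tongs but red is not meant.

How it is judged:
On the way, in this order (a step that is already met when the one before it is completed fails the run):
1. the orange-capped vial is lifted clear of the rack in the tongs, not touched by the fingers (z of vial in the frame of rack above 0.03 m and contact force between tongs and vial above 0.1 N), for 0.2 s.
2. with the tongs, the vial, standing in the cup, is leaned on with more than 10 N (the cup is then on its stop) for 0.3 s (contact force between vial and cup above 10 N and contact force between tongs and vial above 5 N and horizontal distance between vial and cup below 0.005 m and z of vial in the frame of cup below 0.007 m), for 0.3 s.
At the end, for the whole second after the job is handed in: The orange-capped vial stands upright, released and at rest on the floor of the cup, the cup left pushed down; the tongs hang at rest in their stand's notches, upright within 7 degrees, within 12 mm of its centre, 4 mm in height and 14 degrees in direction (horizontal distance between vial and cup below 0.005 m and z of vial in the frame of cup below 0.007 m and z of cup in the frame of dock below 0.0335 m and angle between each of vial, tongs's own z axis and vertical below 0.12 rad and linear speed of each of vial, tongs below 0.02 m/s and contact force between tongs and vial below 0.05 N and horizontal distance between tongs and stand below 0.012 m and z of tongs in the frame of stand between 0.008 and 0.016 m and angle between the x axis of tongs and the x axis of stand, either way round below 0.25 rad); the robot touches nothing.
It fails at once if the vial is pressed on the cup or the dock with more than 27 N (contact force between vial and cup above 27 N or contact force between vial and dock above 27 N).
It fails at once if the fingers touch the orange-capped vial (contact force between the fingers and vial above 0.3 N).
It fails at once if another vial is moved by more than 15 mm (distance of any of vial_white, vial_blue from where it was at the start of the episode above 0.015 m).
It fails at once if the dish or the jar is moved by more than 15 mm (distance of any of dish, jar from where it was at the start of the episode above 0.015 m).
It also fails if it takes over 62 s, if anything falls off the work surface, if the arm or the gripper's body presses on something with over 40 N, if the wrist force passes 120 N, or if a joint passes its speed limit or range.

## Working session

There is one attempt and no reset: what is moved stays moved. The work goes in short steps, Python scripts to look and compute and a shell command to move; the robot and the scene stay as the last step left them, time stands still between calls to the robot, and variables do not carry over. Pictures are saved under pics/ and viewed, about 8 in all and at most 12, crops included, and the job is handed in when it is done.

```bash
mkdir -p pics; ls
cat > h.py <<'E'
import numpy as np, cv2
from bench import env
def cam(n):
    m=env.camera_model(n); R=cv2.Rodrigues(np.array(m['rvec'],float))[0]; return m,R,np.array(m['tvec'],float)
def cloud(n,depth,mask):
    m,R,t=cam(n); v,u=np.nonzero(mask&(depth>0)); z=depth[v,u]
    P=np.c_[(u-m['cx'])/m['fx']*z,(v-m['cy'])/m['fy']*z,z]
    return (P-t)@R   # world
def proj(n,P):
    m,R,t=cam(n); c=np.atleast_2d(P)@R.T+t
    return np.c_[c[:,0]/c[:,2]*m['fx']+m['cx'],c[:,1]/c[:,2]*m['fy']+m['cy']]
E
python3 - <<'E'
from h import *
s=env.observe(); print({k:np.round(v,4) for k,v in s.items()})
for c in ['top','side']:
    p,d=env.grab_frame(c); cv2.imwrite(f'pics/{c}0.png',p); np.savez(f'pics/{c}0.npz',p=p,d=d)
    m,R,t=cam(c); print(c,'campos',-R.T@t)
    for l in ['stand','tongs','rack','vial','vial_white','vial_blue','dock','cup','dish','jar']:
        for r in env.regions_of(c,l)[:4]:
            P=cloud(c,d,r['mask'])
            if len(P): print(l,round(r['p'],2),r['bbox'],np.round(np.median(P,0),3),'min',np.round(np.percentile(P,2,axis=0),3),'max',np.round(np.percentile(P,98,axis=0),3),len(P))
print(env.observe()['clock'])
E
```

```text
pics
{'clock': np.float64(0.0), 'qpos': array([-1.3414,  0.2771, -0.0279,  1.268 ,  0.    ,  1.4674]), 'qvel': array([-0.001 ,  0.0024,  0.0013, -0.0022, -0.0013, -0.0002]), 'joint_efforts': array([-4.00000e-04, -4.45511e+01,  2.95199e+01,  1.64000e-02,
       -1.00000e-04,  0.00000e+00]), 'position': array([ 0.204 , -0.59  ,  0.2302]), 'orientation': array([-3.096e+00, -5.201e-01,  2.000e-04]), 'force': array([ 0.2831, -1.13  , -0.6079]), 'moment': array([ 0.025 ,  0.0001, -0.0244]), 'width': np.float64(0.0854)}
top campos [ 0.55769821 -0.0729519   1.13875864]
stand 0.61 [380.9, 230.8, 416.7, 269.2] [ 0.453 -0.296  0.009] min [ 0.389 -0.362  0.003] max [ 0.497 -0.255  0.075] 990
tongs 0.85 [433.4, 208.8, 455.8, 232.4] [ 0.537 -0.434  0.059] min [ 0.506 -0.468 -0.002] max [ 0.564 -0.407  0.094] 365
tongs 0.84 [427.9, 248.3, 457.8, 273.2] [ 0.423 -0.433  0.062] min [ 0.395 -0.462  0.001] max [ 0.449 -0.405  0.095] 305
tongs 0.66 [391.4, 200.7, 417.8, 221.5] [ 0.569 -0.314  0.06 ] min [ 0.543 -0.338  0.   ] max [ 0.596 -0.284  0.093] 292
tongs 0.66 [343.1, 239.0, 362.5, 265.6] [ 0.439 
[... 1892 characters left out ...]
ite 0.44 [266.6, 149.2, 283.8, 176.9] [ 0.73  -0.235  0.047] min [ 0.708 -0.264  0.003] max [ 0.755 -0.224  0.075] 452
vial_blue 0.42 [319.9, 191.6, 326.5, 207.6] [ 0.588 -0.091  0.048] min [ 0.577 -0.151 -0.002] max [ 0.6   -0.049  0.072] 157
dock 0.72 [321.2, 319.8, 394.5, 389.8] [0.504 0.347 0.047] min [0.436 0.271 0.001] max [0.565 0.39  0.053] 3629
cup 0.83 [349.3, 330.3, 366.9, 354.6] [0.5   0.318 0.049] min [0.486 0.307 0.033] max [0.516 0.34  0.06 ] 250
dish 0.77 [217.8, 298.8, 257.7, 333.4] [0.763 0.246 0.014] min [0.722 0.202 0.002] max [0.804 0.285 0.018] 1203
jar 0.83 [264.4, 145.4, 286.6, 179.8] [ 0.731 -0.236  0.045] min [ 0.708 -0.315 -0.002] max [ 0.766 -0.224  0.076] 496
1.1
```

Run:
```python
import cv2
p=cv2.imread('pics/top0.png'); cv2.imwrite('pics/t1.png',cv2.resize(p[110:290,160:470],(800,465),interpolation=cv2.INTER_CUBIC))
p=cv2.imread('pics/side0.png'); a=cv2.resize(p[100:260,300:420],(450,600),interpolation=cv2.INTER_CUBIC); b=cv2.resize(p[310:395,310:405],(350,313),interpolation=cv2.INTER_CUBIC)
import numpy as np
o=np.zeros((600,800,3),'uint8');o[:,:450]=a;o[:313,450:]=b;cv2.imwrite('pics/s1.png',o)
```

```text
(no output)
```

View pics/t1.png

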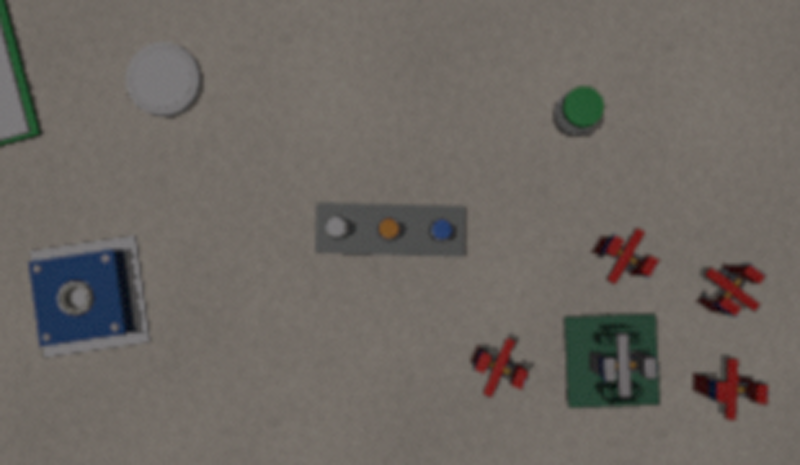

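View pics/s1.png

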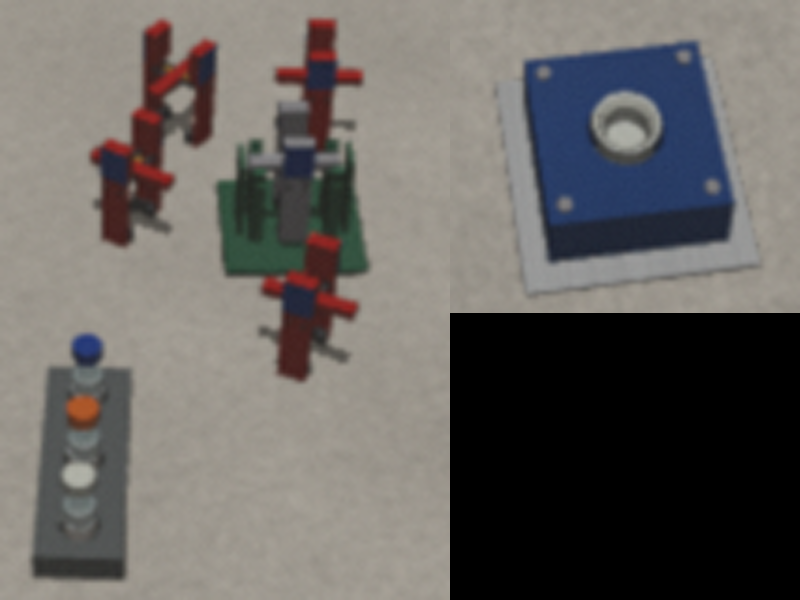

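The top view shows the steel tongs in the green stand (crop px 625,365), orange vial in the middle well (388,229), cup in the dock (75,297); red tongs are the look-alikes. The tongs' crossbar runs along world x.

```bash
cat >> h.py <<'E'
def box(n,d,lo,hi,cond=None):
    mk=np.ones(d.shape,bool) if cond is None else cond
    P=cloud(n,d,mk); return P[np.all((P>lo)&(P<hi),axis=1)]
def ang(P):
    r=cv2.minAreaRect((P[:,:2]*1000).astype(np.float32)); return r
E
python3 - <<'E'
from h import *
print(env.camera_model('top')['fx'])
for c in ['top','side']:
    f=np.load(f'pics/{c}0.npz'); p,d=f['p'],f['d']; hsv=cv2.cvtColor(p,cv2.COLOR_BGR2HSV)
    print(c)
    for nm,lo,hi in [('grips',[.40,-.36,.09],[.49,-.23,.12]),('bar',[.39,-.33,.055],[.5,-.27,.08]),('standfoot',[.38,-.38,.003],[.52,-.24,.02]),('racktop',[.5,-.15,.017],[.68,.08,.026]),('docktop',[.42,.24,.045],[.6,.4,.053]),('caps',[.57,-.13,.066],[.615,.06,.09]),('cuprim',[.47,.28,.054],[.535,.36,.075]),('cupfloor',[.47,.28,.02],[.535,.36,.045])]:
        P=box(c,d,lo,hi)
        if len(P)<4: print(nm,len(P));continue
        print(nm,len(P),np.round(P.mean(0),4),np.round(P.min(0),4),np.round(P.max(0),4),np.round(ang(P),1) if 0 else ang(P))
        if nm=='grips':
            for Q in (P[P[:,1]>-.3],P[P[:,1]<=-.3]):
                if len(Q): print('   ',len(Q),Q.mean(0).round(4),Q.min(0).round(4),Q.max(0).round(4))
        if nm=='bar':
            print('   slope',np.polyfit(P[:,0],P[:,1],1))
    o=(hsv[...,0]>5)&(hsv[...,0]<22)&(hsv[...,1]>150)
    P=box(c,d,[.56,-.08,.05],[.62,0.,.09],o); print('orange',len(P),P.mean(0),P.min(0),P.max(0)); T=P[P[:,2]>.069]; print('  top',len(T),T.mean(0))
E
```

```text
366.80056516191485
top
grips 89 [ 0.4458 -0.3066  0.1022] [ 0.4326 -0.3376  0.0912] [ 0.458  -0.2802  0.1087] ((446.6551208496094, -308.50616455078125), (22.562427520751953, 56.86590576171875), 5.7808837890625)
    47 [ 0.4443 -0.286   0.1017] [ 0.4326 -0.2932  0.0912] [ 0.4552 -0.2802  0.1079]
    42 [ 0.4474 -0.3296  0.1028] [ 0.437  -0.3376  0.095 ] [ 0.458  -0.324   0.1087]
bar 281 [ 0.4445 -0.3074  0.0698] [ 0.4019 -0.3299  0.0556] [ 0.4877 -0.2801  0.0795] ((444.83935546875, -304.99713134765625), (49.71674728393555, 85.8207778930664), 89.86915588378906)
   slope [ 0.03868086 -0.3246342 ]
standfoot 844 [ 0.4491 -0.3023  0.0079] [ 0.3809 -0.379   0.003 ] [ 0.5195 -0.2419  0.0191] ((450.14764404296875, -310.5004577636719), (139.9247589111328, 135.09202575683594), 0.931643545627594)
racktop 911 [ 0.5926 -0.0422  0.0217] [ 0.5625 -0.1287  0.017 ] [0.6226 0.0464 0.026 ] ((592.4796142578125, -41.16802978515625), (59.941139221191406, 175.06732177734375), 0.13917890191078186)
docktop 942 [0.5037 0.3173 0.0494] [0.4478 0.2591 0.045 ] [0.5602 0.3741 0.053 ] ((503.6328430175781, 317.614501
[... 1972 characters left out ...]
1   0.0699] [ 0.5792 -0.1069  0.066 ] [0.6001 0.0368 0.0747] ((589.2562255859375, -35.070159912109375), (20.605072021484375, 143.69287109375), 0.4566844403743744)
cuprim 116 [0.5008 0.3224 0.0572] [0.4804 0.3054 0.054 ] [0.5184 0.3568 0.0622] ((497.14288330078125, 327.10394287109375), (36.959964752197266, 46.94599151611328), 43.72622299194336)
cupfloor 125 [0.5001 0.3209 0.0374] [0.4755 0.2809 0.021 ] [0.5202 0.351  0.0449] ((497.8560791015625, 317.2342834472656), (43.786285400390625, 69.26495361328125), 4.6982574462890625)
orange 51 [ 0.59031332 -0.03413621  0.06962779] [ 0.58165499 -0.04446334  0.06445197] [ 0.59958722 -0.02486988  0.07326213]
  top 36 [ 0.59024698 -0.03500681  0.07064457]
```

```bash
cat >> h.py <<'E'
from scipy.spatial.transform import Rotation as Ro
def plan(xyz,yaw):
    "turn first, then shift: units of rows"
    s=env.observe(); R=Ro.from_rotvec(s['orientation']); T=Ro.from_rotvec([0,0,yaw])*Ro.from_euler('x',np.pi)
    tw=(R.inv()*T).as_rotvec()/.15; sh=T.inv().apply(np.array(xyz)-s['position'])/.025
    print('t',round(float(s['clock']),2),'pos',s['position'].round(4),'w',round(float(s['width']),4),'F',s['force'].round(2),'| twist',tw.round(3),'shift',sh.round(3))
E
python3 - <<'E'
from h import *
plan([.4445,-.304,.18],.06)
E
```

```text
t 1.1 pos [ 0.2042 -0.5907  0.2314] w 0.0855 F [-0.24  0.15  0.34] | twist [0.    0.    1.819] shift [ 10.284 -10.871   2.054]
```

```bash
A='{"xyz":[1,-1,0],"twist":[0,0,0]}'; python3 -m handwheel '[{"xyz":[0,0,0],"twist":[0,0,0.91]},{"xyz":[0,0,0],"twist":[0,0,0.91]},{"xyz":[1,-1,0],"twist":[0,0,0]},{"xyz":[1,-1,0],"twist":[0,0,0]},{"xyz":[1,-1,0],"twist":[0,0,0]}]' 0
python3 -m handwheel '[{"xyz":[1,-1,0],"twist":[0,0,0]},{"xyz":[1,-1,0],"twist":[0,0,0]},{"xyz":[1,-1,0],"twist":[0,0,0]},{"xyz":[1,-1,0],"twist":[0,0,0]},{"xyz":[1,-1,0],"twist":[0,0,0]}]'
python3 -m handwheel '[{"xyz":[1,-1,0.5],"twist":[0,0,0]},{"xyz":[1,-1,0.5],"twist":[0,0,0]},{"xyz":[0.3,-0.9,1],"twist":[0,0,0]},{"xyz":[0,0,0],"twist":[0,0,0]}]'
python3 - <<'E'
from h import *
plan([.4445,-.304,.18],.06)
s=env.observe(); x,y,z=s['position']
for c in ['top','side']:
    p,d=env.grab_frame(c); np.savez(f'pics/{c}1.npz',p=p,d=d); 
    u,v=proj(c,[x,y,z])[0]; u,v=int(u),int(v); cv2.circle(p,(u,v),1,(0,255,0)); cv2.imwrite(f'pics/{c}1.png',cv2.resize(p[max(0,v-60):v+60,u-60:u+60],(400,400),interpolation=cv2.INTER_NEAREST))
a=cv2.imread('pics/top1.png');b=cv2.imread('pics/side1.png');cv2.imwrite('pics/f1.png',np.hstack([a,b]))
E
```

```text
clock: 1.72
position: [0.2751, -0.5107, 0.2313]
orientation: [3.14, 0.093, 0.0]
force: [0.2, 0.1, -0.0]
width: 0.0853
clock: 2.35
position: [0.3926, -0.3782, 0.2315]
orientation: [3.14, 0.094, 0.0]
force: [0.4, -0.5, -0.4]
width: 0.0855
clock: 2.85
position: [0.4438, -0.3007, 0.1792]
orientation: [-3.137, -0.098, 0.006]
force: [-0.9, -0.6, 0.3]
width: 0.0851
t 2.85 pos [ 0.4438 -0.3007  0.1792] w 0.0851 F [-0.94 -0.58  0.32] | twist [-0.024  0.024  0.016] shift [ 0.022  0.135 -0.031]
```

View pics/f1.png

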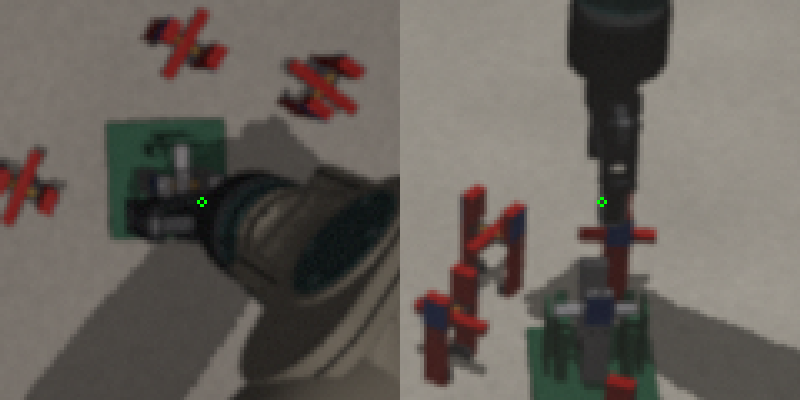

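Run:
```python
from h import *
for c in ['top','side']:
    f=np.load(f'pics/{c}1.npz'); d=f['d']; print(c)
    for z0 in np.arange(.15,.28,.015):
        P=box(c,d,[.35,-.40,z0],[.53,-.2,z0+.015])
        if len(P): print(round(z0,3),len(P),P.min(0)[:2].round(4),P.max(0)[:2].round(4),np.median(P,0).round(4))
print(Ro.from_rotvec(env.observe()['orientation']).as_matrix().round(3))
```

```text
top
0.195 6 [ 0.4484 -0.2598] [ 0.453  -0.2486] [ 0.4519 -0.2542  0.2024]
0.225 2 [ 0.4523 -0.2495] [ 0.4549 -0.2474] [ 0.4536 -0.2485  0.2386]
0.24 49 [ 0.4262 -0.2731] [ 0.4598 -0.2286] [ 0.4481 -0.2339  0.2488]
0.255 60 [ 0.4265 -0.2761] [ 0.4606 -0.231 ] [ 0.4505 -0.2641  0.2603]
0.27 47 [ 0.4268 -0.2794] [ 0.4628 -0.2315] [ 0.4473 -0.235   0.2778]
side
0.18 11 [ 0.4325 -0.3444] [ 0.4562 -0.2496] [ 0.4456 -0.2526  0.1931]
0.195 45 [ 0.4303 -0.3475] [ 0.457  -0.2414] [ 0.4466 -0.2496  0.203 ]
0.21 52 [ 0.4295 -0.3485] [ 0.4573 -0.2377] [ 0.4426 -0.2476  0.2167]
0.225 13 [ 0.4334 -0.3491] [ 0.459  -0.2289] [ 0.447  -0.2462  0.2355]
0.24 74 [ 0.4274 -0.3277] [ 0.4603 -0.2226] [ 0.4402 -0.2301  0.2462]
0.255 71 [ 0.4272 -0.3247] [ 0.4618 -0.2248] [ 0.451  -0.2322  0.2639]
0.27 125 [ 0.4232 -0.3128] [ 0.463  -0.2239] [ 0.4451 -0.2391  0.2783]
[[ 0.998  0.06  -0.   ]
 [ 0.06  -0.998 -0.001]
 [-0.     0.001 -1.   ]]
```

The fingers' x agrees with the TCP; the cameras differ by ~6 mm in y, so I use the mean now and calibrate once the tongs are held.

```bash
python3 -m handwheel '[{"xyz":[0.02,0.13,0],"twist":[0,0,0]},{"xyz":[0,0,1],"twist":[0,0,0]},{"xyz":[0,0,1],"twist":[0,0,0]},{"xyz":[0,0,1],"twist":[0,0,0]},{"xyz":[0,0,0.8],"twist":[0,0,0]}]' 0
python3 -m handwheel '[{"xyz":[0,0,0.7],"twist":[0,0,0]},{"xyz":[0,0,0],"twist":[0,0,0]}]'
python3 -m handwheel '[{"xyz":[0,0,0],"twist":[0,0,0]},{"xyz":[0,0,0],"twist":[0,0,0]},{"xyz":[0,0,0],"twist":[0,0,0]},{"xyz":[0,0,0],"twist":[0,0,0]}]' 0.38
python3 - <<'E'
from h import *
plan([.4445,-.304,.067],.06)
E
```

```text
clock: 3.58
position: [0.4458, -0.3082, 0.0864]
orientation: [3.139, 0.091, 0.002]
force: [-0.8, 0.3, 0.5]
width: 0.0853
clock: 3.82
position: [0.4448, -0.3066, 0.0679]
orientation: [-3.139, -0.092, 0.002]
force: [-1.1, -1.0, -0.0]
width: 0.0854
clock: 4.32
position: [0.4465, -0.3074, 0.0705]
orientation: [3.138, 0.094, 0.003]
force: [-1.8, -0.0, 6.5]
width: 0.0531
t 4.33 pos [ 0.4465 -0.3074  0.0705] w 0.0531 F [-1.82 -0.02  6.48] | twist [ 0.015 -0.011 -0.001] shift [-0.071 -0.142  0.138]
```

```bash
python3 -m handwheel '[{"xyz":[0,0,0],"twist":[0,0,0]},{"xyz":[0,0,0],"twist":[0,0,0]},{"xyz":[0,0,0],"twist":[0,0,0]},{"xyz":[0,0,-0.3],"twist":[0,0,0]},{"xyz":[0,0,0],"twist":[0,0,0]}]' 0.405
python3 - <<'E'
from h import *
plan([.4445,-.304,.067],.06)
E
```

```text
clock: 4.95
position: [0.4459, -0.3066, 0.0768]
orientation: [3.14, 0.094, 0.001]
force: [0.1, -1.1, -1.5]
width: 0.0514
t 4.95 pos [ 0.4459 -0.3066  0.0768] w 0.0514 F [ 0.06 -1.07 -1.47] | twist [ 0.004 -0.005 -0.   ] shift [-0.051 -0.109  0.39 ]
```

```bash
python3 -m handwheel '[{"xyz":[0,0,-0.5],"twist":[0,0,0]},{"xyz":[0,0,-1],"twist":[0,0,0]},{"xyz":[0,0,-1],"twist":[0,0,0]},{"xyz":[0,0,-1],"twist":[0,0,0]},{"xyz":[0,0,-1],"twist":[0,0,0]}]'
python3 - <<'E'
from h import *
plan([.591,-.0385,.2],.06)
p,d=env.grab_frame('side'); cv2.imwrite('pics/s2.png',cv2.resize(p[90:230,290:430],(560,560),interpolation=cv2.INTER_CUBIC))
E
```

```text
clock: 5.58
position: [0.4455, -0.3063, 0.19]
orientation: [-3.14, -0.094, 0.0]
force: [0.3, -0.4, -2.8]
width: 0.0509
t 5.58 pos [ 0.4455 -0.3063  0.19  ] w 0.0509 F [ 0.28 -0.44 -2.84] | twist [-0.001  0.    -0.001] shift [  6.453 -10.346  -0.4  ]
```

View pics/s2.png

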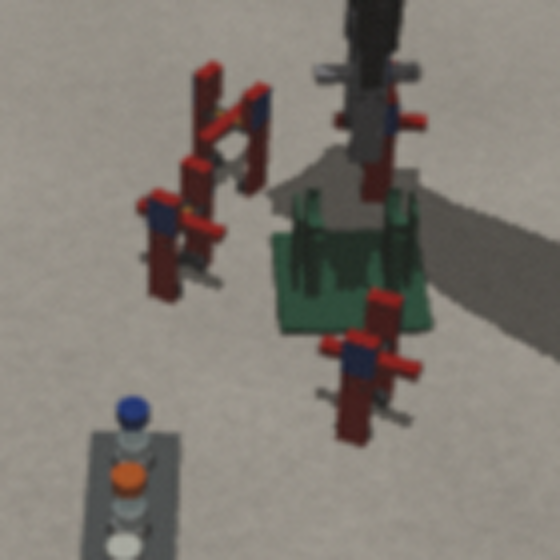

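Tongs held upright (crossbar at px 367,72), stand empty and intact at (355,270). Moving over the vial.

```bash
python3 -m handwheel '[{"xyz":[0.5,-0.7,0],"twist":[0,0,0]},{"xyz":[0.6,-1,0],"twist":[0,0,0]},{"xyz":[0.6,-1,0],"twist":[0,0,0]},{"xyz":[0.6,-1,0],"twist":[0,0,0]},{"xyz":[0.6,-1,0],"twist":[0,0,0]}]'
python3 -m handwheel '[{"xyz":[0.6,-1,0],"twist":[0,0,0]},{"xyz":[0.6,-1,0],"twist":[0,0,0]},{"xyz":[0.6,-1,0],"twist":[0,0,0]},{"xyz":[0.6,-1,0],"twist":[0,0,0]},{"xyz":[0.6,-1,0],"twist":[0,0,0]}]'
python3 -m handwheel '[{"xyz":[0.55,-0.65,0],"twist":[0,0,0]},{"xyz":[0,0,0],"twist":[0,0,0]},{"xyz":[0,0,0],"twist":[0,0,0]}]'
python3 - <<'E'
from h import *
plan([.591,-.0385,.19],.06)
x,y,z=env.observe()['position']
for c in ['top','side']:
    p,d=env.grab_frame(c); np.savez(f'pics/{c}3.npz',p=p,d=d); cv2.imwrite(f'pics/{c}3.png',p)
    u,v=proj(c,[x,y,z-.05])[0].astype(int); q=cv2.resize(p[max(0,v-50):max(0,v-50)+100,u-50:u+50],(400,400),interpolation=cv2.INTER_CUBIC); cv2.imwrite(f'pics/c3{c}.png',q)
    print(c,u,v)
    for z0 in np.arange(-.065,.06,.01):
        P=box(c,d,[x-.05,y-.06,z+z0],[x+.05,y+.06,z+z0+.01])
        if len(P): print(round(z0,3),len(P),(P.min(0)-[x,y,z])[:2].round(4),(P.max(0)-[x,y,z])[:2].round(4),(np.median(P,0)-[x,y,z]).round(4))
cv2.imwrite('pics/f3.png',np.hstack([cv2.imread('pics/c3top.png'),cv2.imread('pics/c3side.png')]))
E
```

```text
clock: 6.25
position: [0.5111, -0.1839, 0.1884]
orientation: [-3.14, -0.094, 0.001]
force: [0.0, -0.2, -3.1]
width: 0.0509
clock: 6.88
position: [0.5784, -0.0546, 0.1884]
orientation: [-3.14, -0.094, 0.001]
force: [-0.3, 0.7, -2.4]
width: 0.0508
clock: 7.25
position: [0.5908, -0.0391, 0.1885]
orientation: [3.14, 0.094, -0.001]
force: [-0.2, 0.2, -1.1]
width: 0.0509
t 7.25 pos [ 0.5908 -0.0391  0.1885] w 0.0509 F [-0.17  0.17 -1.14] | twist [ 0.003  0.006 -0.003] shift [ 0.01  -0.022 -0.058]
top 308 197
0.055 2 [-0.0085 -0.0563] [-0.0084 -0.0538] [-0.0084 -0.055   0.058 ]
side 321 187
-0.065 11 [-0.0149  0.017 ] [0.007  0.0291] [-0.0054  0.0267 -0.0566]
-0.055 26 [-0.0149  0.0254] [0.004  0.0317] [-0.0043  0.0281 -0.0503]
-0.045 28 [-0.0151  0.0236] [0.004  0.0308] [-0.0056  0.0278 -0.0405]
-0.035 31 [-0.0151  0.0247] [0.0059 0.031 ] [-0.0057  0.0277 -0.0298]
-0.025 33 [-0.015   0.0243] [0.0059 0.0304] [-0.0057  0.0276 -0.0196]
-0.015 54 [-0.0374 -0.0054] [0.0296 0.0313] [-0.0047  0.0106 -0.008 ]
-0.005 99 [-0.0373 -0.0035] [0.0302 0.0355] [-0.0127  0.0064 -0.0016]
0.005 28 [-0.0151  0.0246] [0.0073 0.0413] [-0.0054  0.0353  0.0113]
0.015 35 [-0.0152  0.0293] [0.007  0.0441] [-0.0043  0.0385  0.0209]
0.025 15 [-0.009  -0.0239] [0.0022 0.0455] [-0.0044  0.0405  0.0286]
0.035 3 [-0.0086 -0.0224] [ 0.0099 -0.0217] [ 0.0076 -0.0219  0.0358]
0.045 19 [-0.0164 -0.0249] [0.0122 0.06  ] [-0.0033  0.0578  0.0511]
0.055 23 [-0.0165  0.05  ] [0.003  0.0594] [-0.0053  0.0549  0.0573]
```

View pics/f3.png

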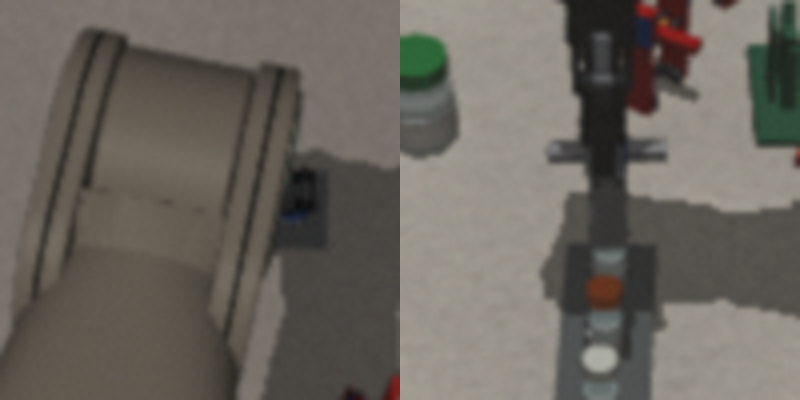

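Run:
```python
from h import *
x,y,z=env.observe()['position']; c='side'
d=np.load('pics/side3.npz')['d']
P=box(c,d,[x-.05,y-.06,z-.02],[x+.05,y+.06,z+.01])-[x,y,z]
ct,st=np.cos(.06),np.sin(.06); P[:,:2]=P[:,:2]@np.array([[ct,-st],[st,ct]])
for lo,hi in((-.04,-.018),(.011,.04)):
    Q=P[(P[:,0]>lo)&(P[:,0]<hi)]; Q=Q[Q[:,2].argsort()]; print(len(Q)); print((Q[::2]*1000).round(1).tolist())
f=np.load('pics/side0.npz'); p,d=f['p'],f['d']; hsv=cv2.cvtColor(p,cv2.COLOR_BGR2HSV); o=(hsv[...,0]>5)&(hsv[...,0]<22)&(hsv[...,1]>150)
P=box(c,d,[.56,-.08,.05],[.62,0.,.09],o); P=P[P[:,1].argsort()]; print((P*1000).round(1).tolist())
```

```text
53
[[-30.0, 6.0, -11.2], [-20.6, 7.5, -9.6], [-27.6, 8.6, -8.7], [-25.2, 9.1, -8.2], [-32.3, 7.1, -7.0], [-22.9, 11.3, -6.1], [-27.6, 8.5, -5.7], [-18.3, 9.1, -4.9], [-34.5, 9.7, -4.7], [-20.6, 9.6, -4.5], [-27.6, 7.5, -3.5], [-29.8, 11.5, -2.9], [-20.6, 8.1, -2.7], [-20.9, -1.9, -2.4], [-27.8, -1.4, -2.2], [-34.8, -1.0, -1.9], [-27.6, 5.9, -1.8], [-30.0, 2.6, -1.7], [-36.9, 6.4, -1.5], [-25.4, 2.8, -1.4], [-20.6, 6.6, -0.9], [-27.7, 3.5, -0.8], [-32.2, 8.3, 0.3], [-23.0, 4.7, 0.4], [-25.2, 8.5, 0.6], [-25.4, 2.1, 1.1], [-29.8, 10.0, 1.9]]
51
[[21.2, 7.6, -8.6], [28.2, 8.2, -7.9], [25.8, 8.6, -7.6], [25.8, 5.3, -7.5], [14.2, 9.6, -6.9], [16.5, 10.4, -6.1], [30.4, 11.0, -5.2], [18.8, 8.6, -4.6], [21.1, 8.9, -4.2], [18.8, 12.7, -3.9], [16.5, 9.7, -3.6], [14.1, 10.0, -3.4], [28.0, 6.8, -2.8], [18.7, 7.7, -2.2], [25.7, 0.9, -2.0], [14.1, -1.9, -1.7], [16.4, 1.9, -1.3], [18.7, 5.8, -0.8], [18.7, -0.8, -0.5], [28.0, -1.0, -0.5], [23.3, -0.7, -0.4], [14.1, 3.3, -0.1], [30.3, -0.3, 0.1], [14.1, 10.8, 0.5], [21.0, 1.3, 1.4], [20.9, 11.1, 4.1]]
[[584.9, -44.5, 69.8], [589.9, -44.1, 69.9], [582
[... 373 characters left out ...]
4.5, -36.9, 70.5], [589.5, -36.4, 70.8], [589.5, -35.3, 68.4], [594.4, -35.2, 71.8], [586.9, -34.6, 69.2], [594.4, -34.1, 69.4], [596.8, -34.1, 69.4], [584.4, -33.4, 70.5], [586.9, -33.1, 67.2], [581.9, -33.0, 71.0], [591.8, -32.8, 70.9], [599.2, -32.7, 70.7], [599.3, -32.6, 67.2], [581.8, -30.6, 69.9], [596.6, -29.9, 70.1], [594.1, -29.3, 70.8], [589.1, -29.3, 71.1], [584.2, -28.7, 64.6], [584.2, -28.6, 68.4], [591.6, -28.5, 71.8], [594.1, -27.9, 65.2], [594.0, -27.7, 68.9], [584.1, -27.7, 73.0], [581.7, -27.6, 69.5], [586.6, -27.4, 69.5], [589.1, -27.0, 66.3], [596.5, -26.9, 69.7], [591.5, -26.5, 70.3], [586.6, -26.2, 67.2], [589.0, -26.0, 71.0], [589.0, -25.3, 64.5], [591.4, -24.9, 68.4]]
```

```bash
python3 -m handwheel '[{"xyz":[0.13,-0.02,0],"twist":[0,0,0]},{"xyz":[0,0,0.8],"twist":[0,0,0]},{"xyz":[0,0,0.8],"twist":[0,0,0]},{"xyz":[0,0,0.6],"twist":[0,0,0]},{"xyz":[0,0,0],"twist":[0,0,0]}]'
python3 - <<'E'
from h import *
plan([.5939,-.0388,.106],.06)
x,y,z=env.observe()['position']
p,d=env.grab_frame('side'); np.savez('pics/side4.npz',p=p,d=d)
u,v=proj('side',[x,y,z-.04])[0].astype(int); cv2.imwrite('pics/f4.png',cv2.resize(p[v-35:v+35,u-35:u+35],(560,560),interpolation=cv2.INTER_CUBIC))
E
```

```text
clock: 7.98
position: [0.5931, -0.0379, 0.1324]
orientation: [-3.14, -0.093, 0.005]
force: [0.4, -0.4, -1.8]
width: 0.0505
t 7.97 pos [ 0.5931 -0.0379  0.1324] w 0.0505 F [ 0.45 -0.38 -1.82] | twist [-0.005  0.02  -0.004] shift [0.03  0.037 1.055]
```

View pics/f4.png

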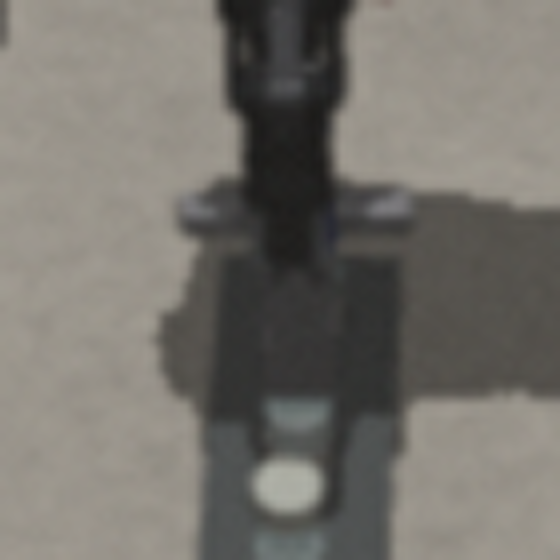

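Blade (px ~302) lines up with the orange vial's glass (~298) below. Descending over the cap.

```bash
python3 -m handwheel '[{"xyz":[0.02,0.02,0.3],"twist":[0,0,0]},{"xyz":[0,0,0],"twist":[0,0,0]}]'
python3 -m handwheel '[{"xyz":[0,0,0.3],"twist":[0,0,0]},{"xyz":[0,0,0],"twist":[0,0,0]}]'
python3 -m handwheel '[{"xyz":[0,0,0.25],"twist":[0,0,0]},{"xyz":[0,0,0],"twist":[0,0,0]}]'
python3 -m handwheel '[{"xyz":[0,0,0.2],"twist":[0,0,0]},{"xyz":[0,0,0],"twist":[0,0,0]},{"xyz":[0,0,0],"twist":[0,0,0]}]'
```

```text
clock: 8.28
position: [0.5949, -0.0384, 0.1262]
orientation: [3.14, 0.094, -0.0]
force: [-0.4, -0.2, -1.6]
width: 0.0509
clock: 8.52
position: [0.5943, -0.0383, 0.1181]
orientation: [-3.14, -0.094, 0.002]
force: [-0.5, 0.3, -1.9]
width: 0.0511
clock: 8.78
position: [0.5943, -0.0382, 0.1119]
orientation: [-3.14, -0.094, 0.002]
force: [0.2, -0.6, -2.1]
width: 0.0509
clock: 9.15
position: [0.5949, -0.0384, 0.1076]
orientation: [-3.14, -0.094, 0.0]
force: [0.5, 0.0, -1.4]
width: 0.0508
```

```bash
python3 -m handwheel '[{"xyz":[0,0,-0.04],"twist":[0,0,0]},{"xyz":[0,0,0],"twist":[0,0,0]},{"xyz":[0,0,0],"twist":[0,0,0]},{"xyz":[0,0,0],"twist":[0,0,0]}]' 0.6
python3 -m handwheel '[{"xyz":[0,0,0],"twist":[0,0,0]},{"xyz":[0,0,0],"twist":[0,0,0]}]'
```

```text
clock: 9.65
position: [0.5951, -0.0384, 0.1088]
orientation: [3.14, 0.094, 0.001]
force: [-0.3, -0.2, -1.1]
width: 0.0351
clock: 9.9
position: [0.5951, -0.0384, 0.1089]
orientation: [3.14, 0.094, 0.001]
force: [-0.1, 0.2, 0.7]
width: 0.0355
```

```bash
python3 -m handwheel '[{"xyz":[0,0,-0.3],"twist":[0,0,0]},{"xyz":[0,0,-0.6],"twist":[0,0,0]},{"xyz":[0,0,-0.8],"twist":[0,0,0]},{"xyz":[0,0,0],"twist":[0,0,0]},{"xyz":[0,0,0],"twist":[0,0,0]}]'
python3 - <<'E'
from h import *
plan([.503,.3195,.19],.75)
x,y,z=env.observe()['position']
p,d=env.grab_frame('side'); np.savez('pics/side5.npz',p=p,d=d)
u,v=proj('side',[x,y,z-.05])[0].astype(int); cv2.imwrite('pics/f5.png',cv2.resize(p[v-35:v+35,u-35:u+35],(560,560),interpolation=cv2.INTER_CUBIC))
E
```

```text
clock: 10.52
position: [0.5947, -0.0383, 0.151]
orientation: [-3.14, -0.094, 0.0]
force: [0.7, 0.4, -1.7]
width: 0.0353
t 10.53 pos [ 0.5947 -0.0383  0.151 ] w 0.0353 F [ 0.74  0.43 -1.71] | twist [-1.000e-03  1.000e-03 -4.601e+00] shift [  7.073 -12.973  -1.56 ]
```

View pics/f5.png

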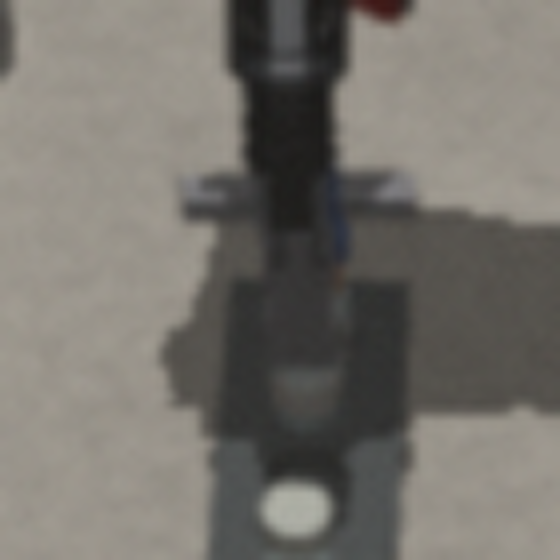

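Vial is hanging from the tongs (glass at px 305,395), clear of its well. Turn, lift, and travel to the dock.

```bash
python3 -m handwheel '[{"xyz":[0,0,-0.4],"twist":[0,0,-0.92]},{"xyz":[0,0,-0.4],"twist":[0,0,-0.92]},{"xyz":[0,0,-0.4],"twist":[0,0,-0.92]},{"xyz":[0,0,-0.3],"twist":[0,0,-0.92]},{"xyz":[0,0,0],"twist":[0,0,-0.92]}]'
python3 -m handwheel '[{"xyz":[0.3,-0.5,0],"twist":[0,0,0]},{"xyz":[0.5,-0.9,0],"twist":[0,0,0]},{"xyz":[0.54,-1,0],"twist":[0,0,0]},{"xyz":[0.54,-1,0],"twist":[0,0,0]},{"xyz":[0.54,-1,0],"twist":[0,0,0]}]'
python3 -m handwheel '[{"xyz":[0.54,-1,0],"twist":[0,0,0]},{"xyz":[0.54,-1,0],"twist":[0,0,0]},{"xyz":[0.54,-1,0],"twist":[0,0,0]},{"xyz":[0.54,-1,0],"twist":[0,0,0]},{"xyz":[0.54,-1,0],"twist":[0,0,0]}]'
python3 -m handwheel '[{"xyz":[0.54,-1,0],"twist":[0,0,0]},{"xyz":[0.54,-1,0],"twist":[0,0,0]},{"xyz":[0.5,-0.9,0],"twist":[0,0,0]},{"xyz":[0.5,-0.7,0],"twist":[0,0,0]},{"xyz":[0,0,0],"twist":[0,0,0]}]'
python3 - <<'E'
from h import *
plan([.5048,.3224,.19],.75); print(env.observe()['qpos'].round(2))
x,y,z=env.observe()['position']
L=[]
for c in ['top','side']:
    p,d=env.grab_frame(c); np.savez(f'pics/{c}6.npz',p=p,d=d); cv2.imwrite(f'pics/{c}6.png',p)
    u,v=proj(c,[x,y,z-.08])[0].astype(int); v=min(max(v,40),360); L.append(cv2.resize(p[v-40:v+40,u-40:u+40],(400,400),interpolation=cv2.INTER_CUBIC)); print(c,u,v)
cv2.imwrite('pics/f6.png',np.hstack(L))
E
```

```text
clock: 11.2
position: [0.5947, -0.0384, 0.1883]
orientation: [-2.921, -1.157, 0.001]
force: [0.3, -0.1, -2.2]
width: 0.0353
clock: 11.82
position: [0.5628, 0.0851, 0.1877]
orientation: [-2.924, -1.147, 0.002]
force: [0.7, -0.3, -2.4]
width: 0.0353
clock: 12.45
position: [0.5268, 0.2223, 0.1877]
orientation: [-2.924, -1.147, 0.003]
force: [0.4, 0.1, -3.8]
width: 0.0351
clock: 13.08
position: [0.5044, 0.3236, 0.1881]
orientation: [-2.923, -1.152, 0.001]
force: [-0.2, -0.0, -1.9]
width: 0.0349
t 13.07 pos [0.5044 0.3236 0.1881] w 0.0349 F [-0.16 -0.01 -1.93] | twist [-0.002  0.004  0.007] shift [-0.02   0.048 -0.076]
[ 0.46  0.26 -0.14  1.17  0.    2.85]
top 179 225
side 356 329
```

View pics/f6.png

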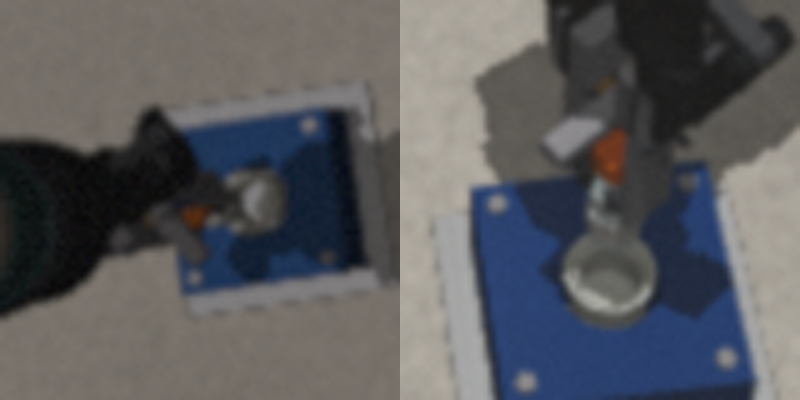

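Run:
```python
from h import *
x,y,z=env.observe()['position']; o=-.0035*np.array([np.cos(.75),np.sin(.75)])
v=np.array([x+o[0],y+o[1]])
for c in ['top','side']:
    print(c,'body mid',proj(c,[*v,z-.099+.017]),'cap top',proj(c,[*v,z-.099+.062]),'cup rim pred',proj(c,[.5022,.320,.06]))
    f=np.load(f'pics/{c}6.npz'); p,d=f['p'],f['d']; hsv=cv2.cvtColor(p,cv2.COLOR_BGR2HSV); om=(hsv[...,0]>3)&(hsv[...,0]<22)&(hsv[...,1]>130)
    P=box(c,d,[x-.03,y-.03,z-.06],[x+.03,y+.03,z-.0],om); vv,uu=np.nonzero(om); 
    k=(abs(vv-proj(c,[*v,z-.045])[0,1])<12)&(abs(uu-proj(c,[*v,z-.045])[0,0])<12); print(' orange px',k.sum(),uu[k].min(),uu[k].max(),vv[k].min(),vv[k].max()); print(len(P),(P.min(0)-[*v,z]).round(4),(P.max(0)-[*v,z]).round(4),(np.median(P,0)-[*v,z]).round(4)) if len(P) else 0
    # cup rim: bright low-sat ellipse
    f=np.load(f'pics/{c}0.npz'); p=f['p']; hs=cv2.cvtColor(p,cv2.COLOR_BGR2HSV); u0,v0=proj(c,[.5022,.320,.055])[0].astype(int)
    m=np.zeros(p.shape[:2],'uint8'); m[v0-11:v0+12,u0-11:u0+12]=(hs[v0-11:v0+12,u0-11:u0+12,1]<90)*255
    n,l,st,ce=cv2.connectedComponentsWithStats(m); i=1+st[1:,4].argmax(); print(' cup blob',st[i],ce[i].round(2))
```

```text
top body mid [[181.19518453 225.9286873 ]] cap top [[174.87706851 226.65530843]] cup rim pred [[187.0177488  225.25112508]]
 orange px 18 175 180 226 230
18 [-0.0095 -0.0187 -0.0484] [ 0.0035 -0.0013 -0.0073] [-0.0027 -0.0093 -0.038 ]
 cup blob [182 218  14  14 163] [188.6  224.78]
side body mid [[357.97640963 328.43216819]] cap top [[358.93891349 315.89126507]] cup rim pred [[357.06373803 340.6485658 ]]
 orange px 48 355 360 315 324
48 [-0.002  -0.0024 -0.0454] [ 0.0074  0.0144 -0.0349] [ 0.0018  0.0078 -0.0377]
 cup blob [348 334  20  19 311] [357.35 343.62]
```

```bash
python3 -m handwheel '[{"xyz":[0,0,0.5],"twist":[0,0,0]},{"xyz":[0,0,0.5],"twist":[0,0,0]},{"xyz":[0,0,0],"twist":[0,0,0]}]'
python3 -m handwheel '[{"xyz":[0,0,0.2],"twist":[0,0,0]},{"xyz":[0,0,0.2],"twist":[0,0,0]},{"xyz":[0,0,0],"twist":[0,0,0]}]'
python3 - <<'E'
from h import *
plan([.5048,.3224,.138],.75)
x,y,z=env.observe()['position']
L=[]
for c in ['top','side']:
    p,d=env.grab_frame(c); cv2.imwrite(f'pics/{c}7.png',p)
    u,v=proj(c,[x,y,z-.08])[0].astype(int); v=min(max(v,40),360); L.append(cv2.resize(p[v-40:v+40,u-40:u+40],(400,400),interpolation=cv2.INTER_CUBIC))
cv2.imwrite('pics/f7.png',np.hstack(L))
E
```

```text
clock: 13.55
position: [0.5037, 0.3208, 0.1613]
orientation: [2.924, 1.149, -0.007]
force: [-0.1, -0.9, -2.6]
width: 0.0347
clock: 13.92
position: [0.5048, 0.322, 0.1531]
orientation: [2.923, 1.15, -0.001]
force: [0.4, 0.4, -2.2]
width: 0.0353
t 13.93 pos [0.5048 0.322  0.1531] w 0.0353 F [ 0.44  0.44 -2.21] | twist [-0.002  0.005 -0.001] shift [ 0.011 -0.012  0.605]
```

View pics/f7.png

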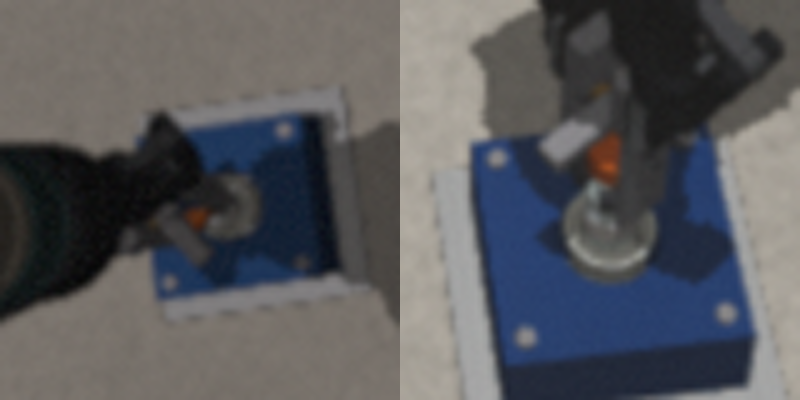

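Vial's bottom is in the cup's mouth (px 605,225), no side force. Lowering in small steps.

```bash
python3 -m handwheel '[{"xyz":[0,0,0.15],"twist":[0,0,0]},{"xyz":[0,0,0.1],"twist":[0,0,0]},{"xyz":[0,0,0],"twist":[0,0,0]}]'
python3 -m handwheel '[{"xyz":[0,0,0.1],"twist":[0,0,0]},{"xyz":[0,0,0.1],"twist":[0,0,0]},{"xyz":[0,0,0],"twist":[0,0,0]}]'
python3 -m handwheel '[{"xyz":[0,0,0.1],"twist":[0,0,0]},{"xyz":[0,0,0],"twist":[0,0,0]}]'
```

```text
clock: 14.4
position: [0.5049, 0.3222, 0.147]
orientation: [-2.923, -1.15, 0.001]
force: [0.1, 1.3, -2.4]
width: 0.0349
clock: 14.78
position: [0.505, 0.3221, 0.142]
orientation: [-2.923, -1.15, 0.001]
force: [1.2, 0.8, -3.1]
width: 0.0353
clock: 15.02
position: [0.505, 0.3222, 0.1396]
orientation: [-2.923, -1.15, 0.0]
force: [-0.5, 0.5, -2.8]
width: 0.0353
```

```bash
for i in 1 2 3; do python3 -m handwheel '[{"xyz":[0,0,0.08],"twist":[0,0,0]},{"xyz":[0,0,0],"twist":[0,0,0]}]'|grep -E "pos|force"; done
```

```text
position: [0.505, 0.3222, 0.1376]
force: [0.5, 0.3, -2.7]
position: [0.5051, 0.3221, 0.1356]
force: [-0.2, 1.4, -1.8]
position: [0.5054, 0.3223, 0.1343]
force: [-0.1, 0.5, 0.6]
```

Contact at TCP z ≈ 0.135. Continue gently.

```bash
python3 -m handwheel '[{"xyz":[0,0,0.06],"twist":[0,0,0]},{"xyz":[0,0,0],"twist":[0,0,0]}]'|grep -E "pos|force"
python3 -m handwheel '[{"xyz":[0,0,0.06],"twist":[0,0,0]},{"xyz":[0,0,0],"twist":[0,0,0]}]'|grep -E "pos|force"
python3 -m handwheel '[{"xyz":[0,0,0.06],"twist":[0,0,0]},{"xyz":[0,0,0],"twist":[0,0,0]}]'|grep -E "pos|force"
```

```text
position: [0.5054, 0.3223, 0.1327]
force: [-1.2, 1.2, 2.2]
position: [0.5054, 0.3222, 0.1308]
force: [-0.6, -0.2, 1.9]
position: [0.5053, 0.3222, 0.1292]
force: [0.5, 0.4, 1.3]
```

```bash
python3 -c "
from h import *
plan([.5048,.3224,.13],.75)"
```

```text
t 16.52 pos [0.5053 0.3222 0.1292] w 0.0352 F [0.51 0.44 1.3 ] | twist [ 0.001 -0.002 -0.001] shift [-0.008 -0.019 -0.033]
```

```bash
python3 -m handwheel '[{"xyz":[0,0,0.05],"twist":[0,0,0]},{"xyz":[0,0,0],"twist":[0,0,0]}]'|grep -E "pos|force"
python3 -m handwheel '[{"xyz":[0,0,0.05],"twist":[0,0,0]},{"xyz":[0,0,0],"twist":[0,0,0]}]'|grep -E "pos|force"
python3 -m handwheel '[{"xyz":[0,0,0.05],"twist":[0,0,0]},{"xyz":[0,0,0],"twist":[0,0,0]}]'|grep -E "pos|force"
```

```text
position: [0.5052, 0.3222, 0.1279]
force: [0.5, 0.0, 2.0]
position: [0.5053, 0.3222, 0.1271]
force: [-0.7, 0.6, 4.3]
position: [0.5056, 0.3224, 0.127]
force: [-1.6, -0.2, 8.5]
```

On the stop (4 N then 8.5 N with z steady). Lean to ~15 N.

```bash
python3 -m handwheel '[{"xyz":[0,0,0.05],"twist":[0,0,0]},{"xyz":[0,0,0],"twist":[0,0,0]}]'|grep -E "pos|force"
```

```text
position: [0.5058, 0.3225, 0.127]
force: [-4.0, -1.6, 13.8]
```

```bash
python3 -m handwheel '[{"xyz":[0,0,0],"twist":[0,0,0]},{"xyz":[0,0,0],"twist":[0,0,0]},{"xyz":[0,0,0],"twist":[0,0,0]},{"xyz":[0,0,0],"twist":[0,0,0]},{"xyz":[0,0,0],"twist":[0,0,0]}]'|grep -E "clock|pos|force"
python3 -m handwheel '[{"xyz":[0,0,0],"twist":[0,0,0]},{"xyz":[0,0,0],"twist":[0,0,0]},{"xyz":[0,0,0],"twist":[0,0,0]}]'|grep -E "clock|pos|force"
```

```text
clock: 18.15
position: [0.5058, 0.3225, 0.1269]
force: [-2.5, -1.1, 14.0]
clock: 18.52
position: [0.5058, 0.3225, 0.127]
force: [-3.0, -0.2, 13.9]
```

```bash
python3 -m handwheel '[{"xyz":[0,0,-0.08],"twist":[0,0,0]},{"xyz":[0,0,-0.08],"twist":[0,0,0]},{"xyz":[0,0,0],"twist":[0,0,0]}]'|grep -E "clock|pos|force"
python3 -m handwheel '[{"xyz":[0,0,0],"twist":[0,0,0]},{"xyz":[0,0,0],"twist":[0,0,0]},{"xyz":[0,0,0],"twist":[0,0,0]},{"xyz":[0,0,0],"twist":[0,0,0]}]' 0.4
```

```text
clock: 18.9
position: [0.5044, 0.3219, 0.1273]
force: [0.2, 1.2, -1.4]
clock: 19.4
position: [0.5051, 0.3221, 0.1283]
orientation: [2.923, 1.15, -0.0]
force: [-0.5, -0.5, -1.9]
width: 0.0509
```

Run:
```python
from h import *
plan([.5048,.3224,.127],.75)
x,y,z=env.observe()['position']
p,d=env.grab_frame('side'); u,v=proj('side',[x,y,z-.05])[0].astype(int); v=min(v,350); cv2.imwrite('pics/f8.png',cv2.resize(p[v-50:v+50,u-50:u+50],(600,600),interpolation=cv2.INTER_CUBIC))
```

```text
t 19.4 pos [0.5051 0.3221 0.1283] w 0.0509 F [-0.47 -0.47 -1.93] | twist [ 0.001  0.001 -0.002] shift [ 0.001 -0.018  0.05 ]
```

View pics/f8.png

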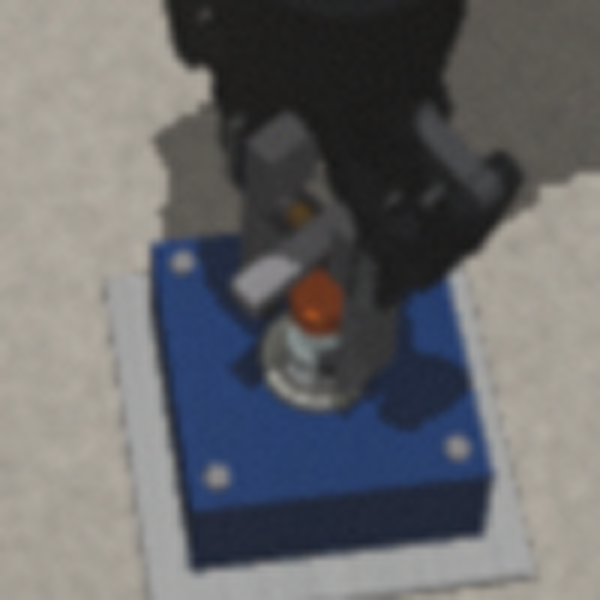

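Vial stands in the lowered cup (px 318,340), jaws open. Raising straight up.

```bash
python3 -m handwheel '[{"xyz":[0,0,-0.15],"twist":[0,0,0]},{"xyz":[0,0,-0.25],"twist":[0,0,0]},{"xyz":[0,0,0],"twist":[0,0,0]}]'|grep -E "clock|pos|force"
python3 -m handwheel '[{"xyz":[0,0,-0.2],"twist":[0,0,0]},{"xyz":[0,0,-0.25],"twist":[0,0,0]},{"xyz":[0,0,-0.25],"twist":[0,0,0]},{"xyz":[0,0,0],"twist":[0,0,0]}]'|grep -E "clock|pos|force"
python3 -m handwheel '[{"xyz":[0,0,-0.5],"twist":[0,0,0]},{"xyz":[0,0,-0.8],"twist":[0,0,0]},{"xyz":[0,0,-0.4],"twist":[0,0,0]}]'|grep -E "clock|pos|force"
python3 - <<'E'
from h import *
f=np.load('pics/top0.npz'); print()
# empty stand posts/plates (side3: stand seen empty from side; take fresh side)
plan([.4455,-.3063,.19],.06)
for c in ['side','top']:
    p,d=env.grab_frame(c); np.savez(f'pics/{c}9.npz',p=p,d=d); cv2.imwrite(f'pics/{c}9.png',p)
    P=box(c,d,[.39,-.36,.045],[.50,-.25,.09]); print(c,len(P),P.min(0).round(4),P.max(0).round(4),P.mean(0).round(4)); T=P[P[:,2]>.064]; print(len(T),T.mean(0).round(4))
    for lo,hi in((.39,.44),(.45,.5)):
        Q=T[(T[:,0]>lo)&(T[:,0]<hi)]; print('  ',len(Q),Q.mean(0).round(4),Q.min(0).round(4),Q.max(0).round(4))
    hsv=cv2.cvtColor(p,cv2.COLOR_BGR2HSV); g=(hsv[...,0]>60)&(hsv[...,0]<90)&(hsv[...,1]>90)
    F=box(c,d,[.37,-.40,-.003],[.53,-.22,.02],g); print(' foot',len(F),F.mean(0).round(4),ang(F))
    hs=hsv; om=(hs[...,0]>3)&(hs[...,0]<22)&(hs[...,1]>130); V=box(c,d,[.46,.28,.05],[.55,.36,.12],om); print(' cap',len(V),V.mean(0).round(4) if len(V) else '',np.percentile(V[:,2],[5,95]).round(4) if len(V) else '')
E
```

```text
clock: 19.82
position: [0.5059, 0.3225, 0.1394]
force: [0.8, -0.5, -1.4]
clock: 20.32
position: [0.5057, 0.3224, 0.1568]
force: [0.0, 0.6, -1.8]
clock: 20.7
position: [0.5059, 0.3226, 0.2001]
force: [-0.8, 0.3, -2.2]

t 20.7 pos [0.5059 0.3226 0.2001] w 0.0511 F [-0.83  0.35 -2.19] | twist [-1.000e-03 -1.600e-02  4.599e+00] shift [-3.919 24.964  0.403]Traceback (most recent call last):
  File "<stdin>", line 7, in <module>
    return umr_minimum(a, axis, None, out, keepdims, initial, where)
ValueError: zero-size array to reduction operation minimum which has no identity
```

Run:
```python
from h import *
plan([.50,0.,.2],.75)
```

```text
t 20.75 pos [0.5064 0.3228 0.2012] w 0.0511 F [-0.87 -0.34 -1.05] | twist [ 0.007 -0.025 -0.001] shift [-8.988  9.273  0.046]
```

```bash
python3 -m handwheel '[{"xyz":[-0.6,0.6,0],"twist":[0,0,0]},{"xyz":[-1,1,0],"twist":[0,0,0]},{"xyz":[-1,1,0],"twist":[0,0,0]},{"xyz":[-1,1,0],"twist":[0,0,0]},{"xyz":[-1,1,0],"twist":[0,0,0]}]'|grep -E "clock|pos|force"
python3 -m handwheel '[{"xyz":[-1,1,0],"twist":[0,0,0]},{"xyz":[-1,1,0],"twist":[0,0,0]},{"xyz":[-1,1,0],"twist":[0,0,0]},{"xyz":[-1,1,0],"twist":[0,0,0]},{"xyz":[-0.5,0.5,0],"twist":[0,0,0.5]}]'|grep -E "clock|pos|force"
python3 -m handwheel '[{"xyz":[0,0,0],"twist":[0,0,0.8]},{"xyz":[0,0,0],"twist":[0,0,0.9]},{"xyz":[0,0,0],"twist":[0,0,0.9]},{"xyz":[0,0,0],"twist":[0,0,0.9]},{"xyz":[0,0,0],"twist":[0,0,0.6]}]'
python3 - <<'E'
from h import *
plan([.4455,-.3063,.19],.06)
for c in ['side','top']:
    p,d=env.grab_frame(c); np.savez(f'pics/{c}9.npz',p=p,d=d); cv2.imwrite(f'pics/{c}9.png',p)
    P=box(c,d,[.39,-.36,.045],[.50,-.25,.09]); print(c,len(P))
    if len(P):
      T=P[P[:,2]>.060]; print(len(T))
      for lo,hi in((.39,.44),(.45,.5)):
        Q=T[(T[:,0]>lo)&(T[:,0]<hi)]
        if len(Q): print('  ',len(Q),Q.mean(0).round(4),Q.min(0).round(4),Q.max(0).round(4))
    hsv=cv2.cvtColor(p,cv2.COLOR_BGR2HSV); g=(hsv[...,0]>60)&(hsv[...,0]<90)&(hsv[...,1]>90)
    F=box(c,d,[.37,-.40,-.003],[.53,-.22,.02],g)
    if len(F): print(' foot',len(F),F.mean(0).round(4),ang(F))
    om=(hsv[...,0]>3)&(hsv[...,0]<22)&(hsv[...,1]>130); V=box(c,d,[.46,.28,.05],[.55,.36,.12],om)
    if len(V): print(' cap',len(V),V.mean(0).round(4),np.percentile(V[:,2],[5,95]).round(4))
E
```

```text
clock: 21.38
position: [0.498, 0.1573, 0.1974]
force: [0.1, -0.0, -1.6]
clock: 22.0
position: [0.492, -0.0017, 0.1974]
force: [0.2, -0.3, -1.2]
clock: 22.62
position: [0.4921, -0.0002, 0.1973]
orientation: [3.14, 0.088, -0.004]
force: [0.7, -0.1, -2.3]
width: 0.0512
t 22.62 pos [ 4.921e-01 -2.000e-04  1.973e-01] w 0.0512 F [ 0.66 -0.07 -2.28] | twist [ 0.001  0.015 -0.028] shift [-2.596 12.112  0.293]
side 111
65
   65 [ 0.409  -0.3056  0.0664] [ 0.3981 -0.3252  0.06  ] [ 0.4176 -0.2793  0.076 ]
 foot 190 [ 0.4237 -0.2987  0.0058] ((416.7105407714844, -301.0545349121094), (101.52220916748047, 57.36798858642578), 89.07991027832031)
 cap 91 [0.5013 0.3244 0.0894] [0.0856 0.0925]
top 199
136
   71 [ 0.4114 -0.3109  0.0696] [ 0.4016 -0.3318  0.0601] [ 0.4204 -0.2898  0.0791]
   65 [ 0.476  -0.3057  0.0693] [ 0.4675 -0.3281  0.0601] [ 0.486  -0.2857  0.0781]
 foot 857 [ 0.4447 -0.3064  0.0081] ((443.6304016113281, -309.2121887207031), (101.27505493164062, 101.81758880615234), 3.9371535778045654)
 cap 39 [0.5026 0.3153 0.0889] [0.0852 0.0926]
```

Vial cap at z ≈ 0.090, centred on the dock in both cameras. Returning to the stand pose I took the tongs from.

```bash
python3 -m handwheel '[{"xyz":[-0.1,0.6,0],"twist":[0,0,-0.08]},{"xyz":[-0.22,1,0],"twist":[0,0,0]},{"xyz":[-0.22,1,0],"twist":[0,0,0]},{"xyz":[-0.22,1,0],"twist":[0,0,0]},{"xyz":[-0.22,1,0],"twist":[0,0,0]}]'|grep -E "clock|pos|force"
python3 -m handwheel '[{"xyz":[-0.22,1,0],"twist":[0,0,0]},{"xyz":[-0.22,1,0],"twist":[0,0,0]},{"xyz":[-0.22,1,0],"twist":[0,0,0]},{"xyz":[-0.22,1,0],"twist":[0,0,0]},{"xyz":[-0.22,1,0],"twist":[0,0,0]}]'|grep -E "clock|pos|force"
python3 -m handwheel '[{"xyz":[-0.2,1,0],"twist":[0,0,0]},{"xyz":[-0.2,1,0],"twist":[0,0,0]},{"xyz":[0,0.4,0],"twist":[0,0,0]},{"xyz":[0,0,0],"twist":[0,0,0]},{"xyz":[0,0,0],"twist":[0,0,0]}]'|grep -E "clock|pos|force"
python3 -c "
from h import *
plan([.4459,-.306,.1],.07)"
```

```text
clock: 23.35
position: [0.4761, -0.1169, 0.1977]
force: [-0.2, -0.9, -2.3]
clock: 23.98
position: [0.4576, -0.2433, 0.1977]
force: [0.6, 0.5, -1.3]
clock: 24.6
position: [0.4529, -0.3021, 0.1981]
force: [-0.4, -0.9, -1.9]
t 24.6 pos [ 0.4529 -0.3021  0.1981] w 0.0513 F [-0.44 -0.91 -1.93] | twist [-0.007  0.003  0.018] shift [-0.29   0.135  3.923]
```

```bash
python3 -m handwheel '[{"xyz":[-0.28,0.13,0],"twist":[0,0,0]},{"xyz":[0,0,0.9],"twist":[0,0,0]},{"xyz":[0,0,0.9],"twist":[0,0,0]},{"xyz":[0,0,0.9],"twist":[0,0,0]},{"xyz":[0,0,0.6],"twist":[0,0,0]}]'|grep -E "clock|pos|force"
python3 -m handwheel '[{"xyz":[0,0,0.4],"twist":[0,0,0]},{"xyz":[0,0,0],"twist":[0,0,0]}]'|grep -E "clock|pos|force"
python3 - <<'E'
from h import *
plan([.4459,-.306,.09],.07)
x,y,z=env.observe()['position']
L=[]
for c in ['top','side']:
    p,d=env.grab_frame(c); u,v=proj(c,[x,y,z-.03])[0].astype(int); L.append(cv2.resize(p[v-35:v+35,u-35:u+35],(400,400),interpolation=cv2.INTER_CUBIC))
    P=box(c,d,[x-.06,y-.02,z-.015],[x+.06,y+.02,z+.01]); P=P[abs(P[:,0]-x)>.018]; print(c,len(P))
    if len(P): print((P.min(0)-[x,y,z]).round(4),(P.max(0)-[x,y,z]).round(4))
cv2.imwrite('pics/f10.png',np.hstack(L))
E
```

```text
clock: 25.22
position: [0.4457, -0.306, 0.1148]
force: [0.4, 0.1, -1.8]
clock: 25.48
position: [0.446, -0.3064, 0.1053]
force: [-0.4, 0.1, -2.0]
t 25.48 pos [ 0.446  -0.3064  0.1053] w 0.0514 F [-0.37  0.13 -2.01] | twist [-0.006  0.006  0.013] shift [-0.003 -0.017  0.613]
top 30
[-0.0342 -0.0055 -0.01  ] [0.0338 0.0055 0.0036]
side 59
[-0.0362 -0.0035 -0.0119] [0.0306 0.0153 0.0027]
```

View pics/f10.png

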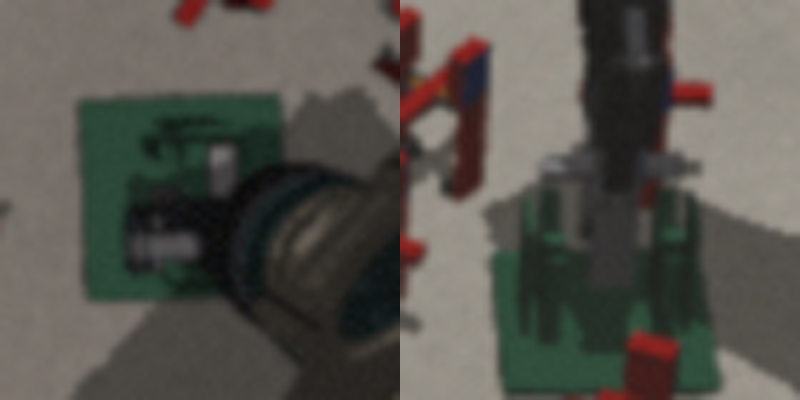

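Bar (px 540–700) sits above the posts (535–690) as expected. Lowering in steps until it bears on the notches.

```bash
python3 -m handwheel '[{"xyz":[0,0,0.4],"twist":[0,0,0]},{"xyz":[0,0,0.3],"twist":[0,0,0]},{"xyz":[0,0,0],"twist":[0,0,0]}]'|grep -E "pos|force"
python3 -m handwheel '[{"xyz":[0,0,0.3],"twist":[0,0,0]},{"xyz":[0,0,0],"twist":[0,0,0]}]'|grep -E "pos|force"
python3 -m handwheel '[{"xyz":[0,0,0.16],"twist":[0,0,0]},{"xyz":[0,0,0],"twist":[0,0,0]}]'|grep -E "pos|force"
```

```text
position: [0.4457, -0.3062, 0.0873]
force: [-0.2, -0.2, -2.4]
position: [0.4459, -0.3064, 0.0801]
force: [0.1, 0.9, -1.3]
position: [0.4462, -0.3066, 0.0765]
force: [-0.3, -0.2, -2.1]
```

```bash
python3 -m handwheel '[{"xyz":[0,0,0.12],"twist":[0,0,0]},{"xyz":[0,0,0],"twist":[0,0,0]}]'|grep -E "pos|force"
python3 -m handwheel '[{"xyz":[0,0,0.1],"twist":[0,0,0]},{"xyz":[0,0,0],"twist":[0,0,0]}]'|grep -E "pos|force"
python3 -m handwheel '[{"xyz":[0,0,0.08],"twist":[0,0,0]},{"xyz":[0,0,0],"twist":[0,0,0]}]'|grep -E "pos|force"
```

```text
position: [0.4463, -0.3067, 0.0736]
force: [-0.4, -0.2, -1.5]
position: [0.4463, -0.3067, 0.0711]
force: [0.6, -0.1, -2.2]
position: [0.4465, -0.3075, 0.0708]
force: [-3.3, 0.8, 6.5]
```

Seated at TCP z 0.071 (force +6.5 N). Ease off and open, then check before withdrawing.

```bash
python3 -m handwheel '[{"xyz":[0,0,-0.06],"twist":[0,0,0]},{"xyz":[0,0,0],"twist":[0,0,0]}]'|grep -E "pos|force"
python3 -m handwheel '[{"xyz":[0,0,0],"twist":[0,0,0]},{"xyz":[0,0,0],"twist":[0,0,0]},{"xyz":[0,0,0],"twist":[0,0,0]},{"xyz":[0,0,0],"twist":[0,0,0]},{"xyz":[0,0,0],"twist":[0,0,0]}]' 0
python3 -m handwheel '[{"xyz":[0,0,-0.3],"twist":[0,0,0]},{"xyz":[0,0,-0.6],"twist":[0,0,0]},{"xyz":[0,0,-1],"twist":[0,0,0]},{"xyz":[0,0,-1],"twist":[0,0,0]},{"xyz":[0,0,-1],"twist":[0,0,0]}]'
python3 -m handwheel '[{"xyz":[-1,0,-1],"twist":[0,0,0]},{"xyz":[-1,1,-0.5],"twist":[0,0,0]},{"xyz":[-1,1,0],"twist":[0,0,0]},{"xyz":[0,1,0],"twist":[0,0,0]},{"xyz":[0,0,0],"twist":[0,0,0]}]'
python3 - <<'E'
from h import *
L=[]
for c in ['top','side']:
    p,d=env.grab_frame(c)
    for q in ([.444,-.306,.05],[.502,.32,.07]):
        u,v=proj(c,q)[0].astype(int); v=min(v,369); L.append(cv2.resize(p[v-30:v+30,u-30:u+30],(300,300),interpolation=cv2.INTER_CUBIC))
    G=box(c,d,[.40,-.36,.085],[.49,-.23,.12])
    if len(G):
      a=G[G[:,1]>-.303];b=G[G[:,1]<=-.303]; print(c,len(a),len(b),a.mean(0).round(4) if len(a) else '',b.mean(0).round(4) if len(b) else '')
cv2.imwrite('pics/f11.png',np.vstack([np.hstack(L[:2]),np.hstack(L[2:])]))
print(env.observe()['clock'])
E
```

```text
position: [0.4465, -0.3068, 0.0708]
force: [0.2, -0.3, 1.0]
clock: 28.08
position: [0.4464, -0.3068, 0.0708]
orientation: [3.14, 0.113, 0.0]
force: [0.1, 1.1, -0.1]
width: 0.0858
clock: 28.7
position: [0.4467, -0.3071, 0.1705]
orientation: [3.138, 0.113, 0.002]
force: [-0.2, -0.5, -0.3]
width: 0.085
clock: 29.32
position: [0.3771, -0.3888, 0.2073]
orientation: [3.138, 0.11, 0.002]
force: [-0.6, 0.5, 0.4]
width: 0.0858
top 50 45 [ 0.4444 -0.2863  0.1007] [ 0.4475 -0.3302  0.1021]
side 57 60 [ 0.4419 -0.2778  0.0965] [ 0.4455 -0.3224  0.0961]
29.425
```

View pics/f11.png

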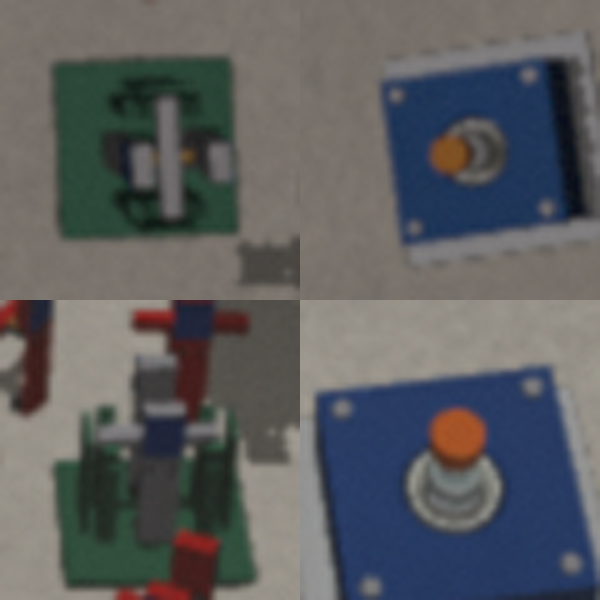

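The tongs hang in the stand as at the start: the bar lies in both notches and the blades are within 1 mm of their first measurement. The vial stands upright in the lowered cup. Handing in.

```bash
python3 -c "
from bench import env
print(env.job_done())"
```

```text
the job is handed in; nothing more can be done
None
```

I completed the whole sequence and handed the job in at about 29 s of the 62 s allowed; no verdict came back.

- **Lift:** I took the steel tongs from the stand, closed them on the orange vial's neck and lifted it clear of the rack. The fingers stayed on the tongs' grips.
- **Press:** The vial went into the cup without noticeable side force. The cup slid down about 8 mm with roughly 4.5 N of drag before reaching its stop. I leaned on it with about 16 N (14 N measured plus the carried weight) for about 0.9 s.
- **Return:** I opened the jaws, raised the tongs off the cap and set them back in the notches. They seated at the same height as at the start, and the gripper then withdrew, touching nothing.

**Last checks:** The vial stands upright in the lowered cup, with its cap top at about z = 0.090 m and centred on the dock. The tongs are within about 1 mm in position and a couple of mm in height of where they first hung. The clock and forces showed nothing unusual.

**What disagreed:**
- The two cameras differed by about 6 mm in y. I corrected the side camera's y by about 3 mm from the tongs held in the gripper and used values between the two.
- With the tongs shut on the neck, the measured width was 35 mm instead of the stated 38 mm. The pictures still confirmed that the vial was held.
- I did not measure the other vials, the dish or the jar again at the end. No unexpected contact force appeared near them.
- For the first three 2 mm lowering steps into the cup, I repeated one typed row with a shell loop instead of typing each one. I also set an unused shell variable in one early call.

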